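Counter-hold the hidden adjuster bolt at its index tab

TASK

The nut on the front of the grey bracket is about to be run tight, so the adjuster bolt behind it has to be held at its setting. Reach down into the narrow gap behind the bracket's front plate, grip the hidden hex head of the bolt, and turn it by the head until the tip of the white pointer on the front stands at the red index tab; leave the pointer, the tab and the things lying around alone. Finish while still gripping the head, holding it still so that it cannot spring back: do not let go at the end.

Things in the scene. Friction and masses are not known exactly. Their poses are not given: they have to be found in the camera images.
- bracket: fixed grey bracket on a dark base 140 x 150 x 10 mm. Origin: centre of underside; x from front to rear plate (away from the robot, turned up to 0.35 rad), y left, z up. Two upright plates, 8 mm thick, 120 mm wide (y), inner faces at x = -25 and +25 mm: a 50 mm gap, open above and at both sides. Plate tops 108 mm above the table, with a round lobe of 26 mm radius about the bolt axis (top 126 mm)
- bolt_head (a point): centre of the steel hex head, mid-gap: 100 mm above the bracket's origin. 24 mm across flats, 27.7 across corners, 16 mm long along the bolt axis (bracket's x). At joint clamp_bolt = 0 two flats are upright, facing the bracket's +y and -y: grip from above, fingers closing along y; a squeeze squares slightly turned flats to the fingers. A 19 mm brass spacer joins head and front plate. Axes turn with the bolt
- clamp_bolt (a joint): turn of bolt, nut and pointer, rad, right-handed about the bracket's -x: as it grows the pointer (level, to +y at 0) swings down and the top of the head moves to the bracket's +y; a gripper holding it from above leans over to +y by the same angle about the head's centre. Starts within 0.08 of 0. A spring (0.3 N m/rad, friction 0.036 N m) pulls it to 0. Stops at -0.5, 0.9
- pointer_tip (a point): tip of the white pointer, 45 mm from the bolt axis, 36 mm in front of the head's centre
- index_mark (a point): the point that the pointer's tip must reach: inner tip of the red index tab, 45 mm from the bolt axis, just in front of the front plate
- index_tab (a joint): setting of the red tab about the same axis in the same sense, rad, 0.32 to 0.48: the pointer stands at the tab when joint clamp_bolt has this value. It stays put unless pushed
- multimeter: bystander: dark hand-held meter lying on its back, 144 x 73 x 43 mm, origin centre of underside. Right of it, at x = 0.28, y = -0.51 m, a fixed 40 x 40 mm aluminium post runs from the floor to 1.2 m above the table; it may stand between the arm at its start and the work: draw the arm in before swinging past it
- core_1: bystander: bare round stator core, 106 mm across, 47 mm high, origin centre of underside
- bearing_1: bystander: ball bearing, 32 mm across, 9 mm high, origin centre of underside
- side_cutter: bystander: side cutter with red grips lying flat, 138 x 54 x 12 mm, origin centre of underside

How it is judged:
By the outcome, as a careful person would: the job done as asked, in the order asked, and still so for the second after the job is handed in, while the arm keeps its last pose, push and grip.
It also fails if it takes over 35 s, if anything falls off the work surface, if the arm or the gripper's body presses on something with over 40 N, if the wrist force passes 120 N, or if a joint passes its speed limit or range.

ROBOT

A 6-joint arm with a two-finger parallel gripper is mounted at the origin on a cart in front of the work surface, level with it; the furniture and walls round the work are solid. World frame = base frame: x ahead of the robot, y to its left, z up, the work surface at z = 0. Lengths are in m, angles in rad, forces in N, time in s.
With the tool pointing down it reaches from about 0.275 to 0.725 m from the base axis. Payload 15.9 kg.
Tool frame: the origin (TCP) lies at the very end of the fingers, on their centre line; the grasp point (between the pads) lies 19 mm behind it; z points along the fingers, y is the direction in which the jaws open and shut (so a half turn about z gives the same grasp; the last joint's range is limited). The gripper opens to 85 mm and grips with 20 to 120 N. Pads are 22 mm wide; open, the fingers measure 114 mm over their backs; the gripper's body (76 mm by 85 mm) begins 54 mm behind the grasp point. The pads swing forward as they close: fully open they stand 13 mm farther back than shut.
Start: joints at [-1.204, 0.213, -0.034, 1.323, 0, 1.571], TCP at [0.179, -0.467, 0.231] pointing down, gripper open.
Joint ranges: [-2.98, 2.98], [-0.74, 1.72], [-1.14, 1.35], [-2.1, 2.04], [-1.57, 1.44], [-3.14, 3.14]. Speed limits (rad/s): [1.89, 1.89, 2.39, 2.57, 3.14, 3.14].

INTERFACE

Orientations are given as a 3x3 rotation matrix whose columns are the frame's x, y, z axes.
In Python, from bench import robot gives the robot as it stands. Calls block until the motion is done:
- robot.reach(position, orientation): joint-space move of the TCP to a pose.
- robot.line_to(position, rotation=None, speed=0.15): straight line of the TCP; rotation=None keeps the orientation; speed is the mean speed in m/s.
- robot.goto_joints(angles): joint-space move.
- robot.move_gripper(opening, grasp_force=None): finger opening in m; grasp_force is the grip in N (None keeps the last); returns when the fingers have stopped.
- robot.hold(seconds).
- robot.solve_ik(position, orientation): joint angles nearest the present ones, or None.
- robot.state(): the state.
- robot.get_image(name): name is "scene" or "top"; returns the picture (400x640x3 uint8, red, green, blue); there is no depth.
- robot.camera_info(name): a dict with "K" (3x3 intrinsics, pixels), "extrinsics" (4x4, takes a point from world to camera coordinates). Camera axes: x right, y down, z forward; pixel columns grow to the right and rows downward; lengths in m; the calibration is good to about 2 mm. A picture is of the moment at which its call begins. camera_info takes no time and is no camera call.
A pose or a line that the arm cannot do raises robot.IKError and nothing moves.
- robot.job_done(): hands the job in, once; it reports no verdict.
The state is a dict: "t": time; "qpos": joint angles; "qd": joint speeds; "joint_efforts": joint torques, N m; "ee_pos": TCP position; "tool_rot": TCP orientation; "wrist_force": force on the tool from outside, world axes, zero at the start; "moment": the same for the moment, N m; "grip_width": finger opening in m.
Only numpy, scipy, OpenCV 4.12 (cv2) and the standard library are available. Lean on these libraries where they do the work, as an engineer would, in place of code of your own. Each camera call takes 0.05 s, during which the arm holds its last target. There are 200 camera calls.

## Working session

There is one attempt and no reset: what is moved stays moved. The work goes in short steps, each a Python script; the robot and the scene stay as the last script left them, time stands still between calls to the robot, and variables do not carry over. Pictures are saved under pics/ and viewed, about 8 in all and at most 12, crops included, and the job is handed in when it is done.

```bash
ls; mkdir -p pics
python3 - <<'E'
from bench import robot
import cv2,numpy as np
np.set_printoptions(precision=4,suppress=True)
for n in("scene","top"):
    im=robot.get_image(n); cv2.imwrite(f"pics/{n}0.png",im[:,:,::-1]); i=robot.camera_info(n); print(n,i["K"],i["extrinsics"])
s=robot.state(); print(s)
E
```

```text
pics
scene [[457.3744   0.     316.0835]
 [  0.     457.3744 195.3916]
 [  0.       0.       1.    ]] [[-0.418   0.9083  0.0181  0.325 ]
 [ 0.6068  0.294  -0.7385 -0.2131]
 [-0.6761 -0.2977 -0.674   1.5032]
 [ 0.      0.      0.      1.    ]]
top [[382.8794   0.     324.9821]
 [  0.     382.8794 200.0281]
 [  0.       0.       1.    ]] [[-0.006  -0.9998  0.0185 -0.1376]
 [-0.9997  0.0055 -0.0237  0.4928]
 [ 0.0235 -0.0186 -0.9995  0.9066]
 [ 0.      0.      0.      1.    ]]
{'t': 0.1, 'qpos': array([-1.204 ,  0.2133, -0.0349,  1.3235,  0.    ,  1.5708]), 'qd': array([ 0.0009, -0.0002,  0.0025, -0.0007,  0.0009, -0.0009]), 'joint_efforts': array([ -0.0009, -68.7249,  48.7805,   0.0122,  -0.0002,  -0.    ]), 'ee_pos': array([ 0.1792, -0.4665,  0.2309]), 'tool_rot': array([[ 0.9335,  0.3586, -0.0003],
       [ 0.3586, -0.9335,  0.0009],
       [ 0.    , -0.001 , -1.    ]]), 'wrist_force': array([-0.2878, -0.0033, -0.1896]), 'moment': array([ 0.0657, -0.101 , -0.007 ]), 'grip_width': 0.08544021695971594}
```

View pics/scene0.png

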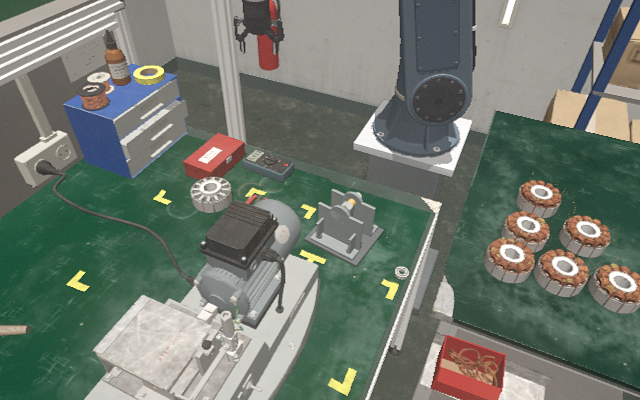

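View pics/top0.png

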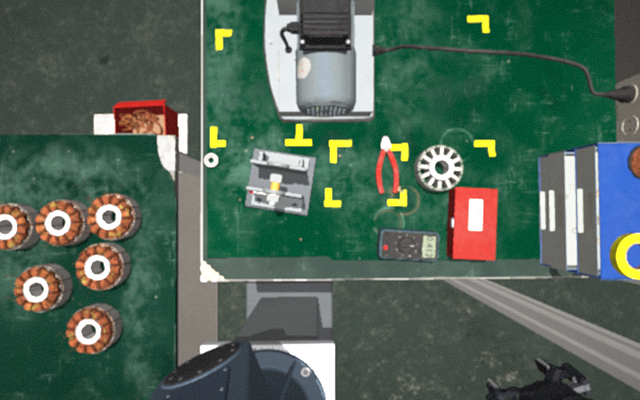

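The scene picture shows the bracket at about (345,228), seen from the rear. In the top picture it is at about (280,182), rotated slightly. I'll enlarge both.

Run:
```python
import cv2,numpy as np
a=cv2.imread("pics/top0.png")[140:224,236:326]; b=cv2.imread("pics/scene0.png")[175:270,298:390]
a=cv2.resize(a,None,fx=6,fy=6,interpolation=cv2.INTER_CUBIC)[:, :]
b=cv2.resize(b,None,fx=6,fy=6,interpolation=cv2.INTER_CUBIC)
cv2.imwrite("pics/a1.png",a);cv2.imwrite("pics/b1.png",b);print(a.shape,b.shape)
```

```text
(504, 540, 3) (570, 552, 3)
```

View pics/a1.png

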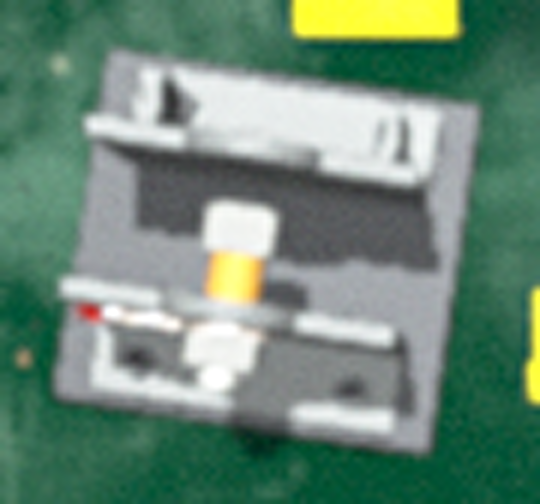

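View pics/b1.png

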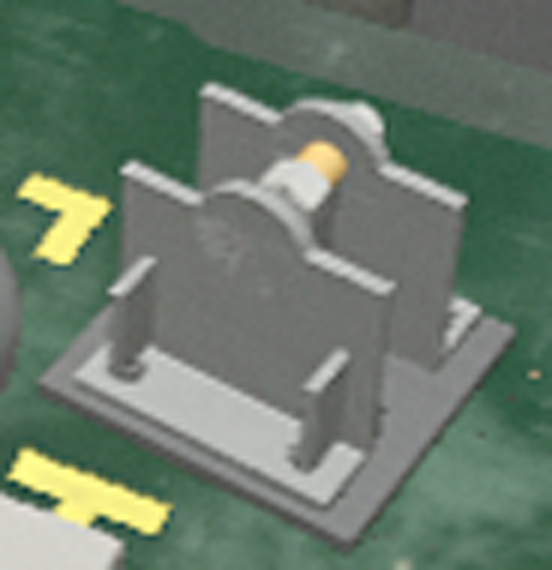

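Top crop: base corners at about (110,52), (480,103), (432,452) and (57,398). The hex head is at (240,228), the brass spacer at (235,275), the nut at (220,345), and the red tab at (90,312) with the white pointer running to it. The scene crop shows the bracket from the rear, so the pointer is hidden there. Next I'll average frames and fit the pose.

```bash
cat > h.py <<'E'
from bench import robot
import cv2,numpy as np
from scipy.optimize import least_squares
np.set_printoptions(precision=4,suppress=True)
def avg(n,k): return np.mean([robot.get_image(n).astype(float) for _ in range(k)],0)
def proj(n,P):
    i=robot.camera_info(n);E=np.array(i["extrinsics"]);p=(np.atleast_2d(P)@E[:3,:3].T+E[:3,3])@np.array(i["K"]).T
    return p[:,:2]/p[:,2:]
def ray(n,uv):
    i=robot.camera_info(n);E=np.array(i["extrinsics"]);R=E[:3,:3]
    uv=np.atleast_2d(uv);d=np.c_[uv,np.ones(len(uv))]@np.linalg.inv(i["K"]).T@R
    return -R.T@E[:3,3],d
def onz(n,uv,z):
    c,d=ray(n,uv); z=np.broadcast_to(z,len(d)); return c+d*((z-c[2])/d[:,2])[:,None]
E
python3 - <<'E'
from h import *
A=avg("top",16); np.save("topavg.npy",A)
cr=A[185:212,240:300].astype(np.uint8)[:,:,::-1]
cv2.imwrite("pics/a2.png",cv2.resize(cr,None,fx=13,fy=13,interpolation=cv2.INTER_CUBIC))
print("std",np.std(A-robot.get_image("top")))
f=lambda l,ox,oy:(np.array(l,float)+.5)/6-.5+[ox,oy]
top=f([(110,52),(480,103),(432,452),(57,398),(62,285),(395,335),(88,120),(432,180)],236,140)
obj=np.array([[.07,.075,.01],[.07,-.075,.01],[-.07,-.075,.01],[-.07,.075,.01],[-.025-.004,.06,.108],[-.029,-.06,.108],[.029,.06,.108],[.029,-.06,.108]])
W=onz("top",top,obj[:,2]);print(W)
def T(p,o):
    c,s=np.cos(p[2]),np.sin(p[2]);return o@np.array([[c,-s,0],[s,c,0],[0,0,1]]).T+[p[0],p[1],0]
r=least_squares(lambda p:(T(p,obj)-W)[:,:2].ravel(),[.48,.1,0]);print("pose",r.x,"res mm\n",(T(r.x,obj)-W)*1e3)
sc=f([(203,90),(465,203),(122,168),(393,290),(513,328),(348,548),(40,382)],298,175)
so=np.array([[-.025,-.06,.108],[-.025,.06,.108],[.033,-.06,.108],[.033,.06,.108],[-.07,.075,.01],[.07,.075,.01],[.07,-.075,.01]])
W2=onz("scene",sc,so[:,2]);print("scene res mm\n",(T(r.x,so)-W2)*1e3)
r2=least_squares(lambda p:(T(p,so)-W2)[:,:2].ravel(),[.48,.1,0]);print("pose scene",r2.x)
print("cam",ray("top",[0,0])[0])
E
```

```text
std 3.214787027836131
[[ 0.616   0.028   0.01  ]
 [ 0.5952 -0.1186  0.01  ]
 [ 0.4568 -0.0988  0.01  ]
 [ 0.479   0.049   0.01  ]
 [ 0.5179  0.0287  0.108 ]
 [ 0.4996 -0.0886  0.108 ]
 [ 0.5762  0.0195  0.108 ]
 [ 0.5545 -0.1019  0.108 ]]
pose [ 0.5369 -0.0353 -0.1537] res mm
 [[ 1.5675  0.0936 -0.    ]
 [-0.6263 -1.6303 -0.    ]
 [-0.5094  0.0719 -0.    ]
 [ 0.2323  0.4595 -0.    ]
 [-0.4737 -0.2855  0.    ]
 [-0.5822 -1.6085  0.    ]
 [-1.4864  0.0511  0.    ]
 [ 1.8783  2.8481  0.    ]]
scene res mm
 [[ 1.2982 -2.9555  0.    ]
 [ 3.3722 -2.7549  0.    ]
 [ 2.1157 -1.3704  0.    ]
 [ 3.9687 -2.7579  0.    ]
 [-1.158  -0.1391 -0.    ]
 [-3.0384 -1.0877 -0.    ]
 [ 0.3524 -3.4425 -0.    ]]
pose scene [ 0.5359 -0.0333 -0.1554]
cam [ 0.4704 -0.1234  0.9204]
```

View pics/a2.png

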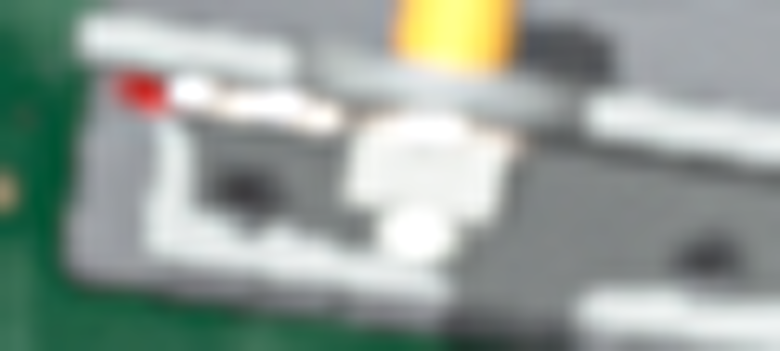

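Top crop at 13x: the red tab is at about (142,92). The white pointer runs from about (168,90) to (340,115), the nut is at (430,165), and the front plate top edge lies above it. The two views give bracket poses that agree to within 2 mm. The pointer still partly covers the tab's inner tip from above, so I'll compute the expected pixels.

```bash
cat >> h.py <<'E'
POSE=np.array([.5364,-.0345,-.154])
def T(p,o):
    c,s=np.cos(p[2]),np.sin(p[2]);return np.atleast_2d(o)@np.array([[c,-s,0],[s,c,0],[0,0,1]]).T+[p[0],p[1],0]
def tip(a,r=.045,x=-.036): return [x,r*np.cos(a),.1-r*np.sin(a)]
def RGB(A,uv):
    uv=np.asarray(uv,np.float32); return cv2.remap(A.astype(np.float32),uv[None,:,0],uv[None,:,1],cv2.INTER_LINEAR)[0]
E
python3 - <<'E'
from h import *
A=np.load("topavg.npy")
print("head top face corners/centre",proj("top",T(POSE,[[x,y,.1125] for x,y in((.008,.006),(.008,-.006),(-.008,-.006),(-.008,.006),(0,0))])))
for a in(-.08,0,.08,.32,.4,.48):print(a,*[proj("top",T(POSE,tip(a,r)))[0] for r in(.045,.05,.055,.06)])
np.set_printoptions(linewidth=200,precision=0)
print("rows 189..195, cols 246..262, R / G / B")
for k in range(3):print(A[189:196,246:263,k].round())
hsv=cv2.cvtColor(A.astype(np.float32)/255,cv2.COLOR_RGB2HSV)
m=(hsv[...,1]>.45)&((hsv[...,0]>25)&(hsv[...,0]<55)); m[:165]=0;m[210:]=0;m[:,:260]=0;m[:,290:]=0
ys,xs=np.nonzero(m);print("brass px",xs.mean(),ys.mean(),xs.min(),xs.max(),ys.min(),ys.max())
print("brass pred",proj("top",T(POSE,[-.0165,0,.108]))[0].round(1))
h=(A.min(2)>200);n,l,st,c=cv2.connectedComponentsWithStats(h[165:205,260:290].astype(np.uint8));np.set_printoptions(precision=2);print(st,c+[260,165])
E
```

```text
head top face corners/centre [[273.3242 173.8866]
 [278.9608 174.7336]
 [277.8179 182.2233]
 [272.1782 181.3776]
 [275.5707 178.0544]]
-0.08 [252.5945 191.9603] [250.2383 191.6046] [247.8793 191.2485] [245.5177 190.8919]
0 [252.8145 192.0256] [250.4943 191.6788] [248.1737 191.3321] [245.8526 190.9852]
0.08 [253.1656 192.1101] [250.8955 191.7744] [248.6272 191.439 ] [246.3607 191.1039]
0.32 [254.9625 192.4713] [252.9205 192.1797] [250.8858 191.8892] [248.8585 191.5998]
0.4 [255.7919 192.6243] [253.8491 192.3506] [251.9151 192.0783] [249.9896 191.8071]
0.48 [256.7263 192.7918] [254.893  192.5374] [253.0695 192.2845] [251.2556 192.0328]
rows 189..195, cols 246..262, R / G / B
[[131. 164. 176. 185. 190. 201. 211. 214. 214. 218. 222. 225. 227. 230. 231. 229. 197.]
 [ 75. 114. 142. 157. 162. 166. 167. 183. 202. 201. 191. 189. 198. 207. 214. 215. 188.]
 [ 61. 120. 157. 175. 182. 181. 176. 226. 251. 243. 211. 179. 182. 187. 194. 202. 185.]
 [ 68. 126. 160. 172. 191. 213. 211. 237. 255. 254. 237. 233. 244. 244. 246. 253. 244.]
 [ 76. 130. 155. 159. 174. 205. 207. 190. 190. 195. 210. 235. 251.
[... 1038 characters left out ...]
 243. 202. 172. 179. 188. 199. 209. 190.]
 [ 88. 132. 141. 106.  72.  61. 115. 226. 255. 253. 227. 220. 235. 240. 247. 255. 245.]
 [ 92. 140. 155. 143. 130. 129. 145. 166. 181. 188. 196. 221. 243. 248. 254. 255. 255.]
 [107. 149. 166. 166. 162. 169. 197. 186. 144. 130. 141. 155. 167. 169. 177. 194. 205.]
 [126. 163. 170. 169. 165. 173. 213. 220. 176. 135. 130. 129. 127. 126. 126. 129. 136.]]
brass px 275.5625 185.75 271 279 182 189
brass pred [275. 186.]
[[  0   0  30  40 954]
 [ 10   9  12   9  85]
 [  0  23   6   7  20]
 [  7  25  12  15 123]
 [ 26  27   4   3   9]
 [  0  38   6   2   9]] [[274.97 183.06]
 [275.36 177.8 ]
 [261.9  191.95]
 [272.25 197.02]
 [287.56 193.33]
 [262.   203.67]]
```

The predicted head pixel (275.6,178.1) matches the measured one (275.4,177.8), so the pose is good. Now I'll plan the arm path with IK checks only.

```bash
cat >> h.py <<'E'
from scipy.spatial.transform import Rotation as Ro
HEAD=T(POSE,[0,0,.1])[0]
DEPTH=.022
def pose(a,b=.15,s=1,up=0.,off=0):
    Rb=Ro.from_euler('z',POSE[2]).as_matrix()
    R0=np.array([[-s,0,0],[0,s,0],[0,0,-1.]])
    R=Rb@Ro.from_euler('x',-a).as_matrix()@Ro.from_euler('y',b).as_matrix()@R0
    return HEAD+R[:,2]*(DEPTH-up),R
E
python3 - <<'E'
from h import *
q=robot.state()["qpos"]
p0=robot.state()["ee_pos"];R0=robot.state()["tool_rot"]
for r,z in((.40,.28),(.33,.3)):
    p=np.r_[p0[:2]/np.hypot(*p0[:2])*r,z];print("in",r,robot.solve_ik(p,R0))
for s in(1,-1):
  for b in(0,.15,.25):
    for a,up in((0,.13),(0,0),(.4,0),(.5,0)):
        P,R=pose(a,b,s,up);print(s,b,a,up,P,robot.solve_ik(P,R))
E
```

```text
in 0.4 [-1.204   0.0031 -0.1495  1.4183 -0.      1.5708]
in 0.33 [-1.204  -0.1391 -0.2296  1.4803 -0.      1.5708]
1 0 0 0.13 [ 0.5364 -0.0345  0.208 ] [-0.0642  0.2954  0.0148  1.2902  0.      0.0898]
1 0 0 0 [ 0.5364 -0.0345  0.078 ] [-0.0642  0.3665 -0.2244  0.9798  0.      0.0898]
1 0 0.4 0 [ 0.5351 -0.043   0.0797] [ 0.1407  0.4603 -0.147   1.0857 -0.3818  0.3184]
1 0 0.5 0 [ 0.5348 -0.0449  0.0807] [ 0.1853  0.5028 -0.1167  1.1311 -0.4691  0.3824]
1 0.15 0 0.13 [ 0.5523 -0.037   0.2068] [-0.0737  0.4773  0.2645  1.5075  0.012   0.0794]
1 0.15 0 0 [ 0.5332 -0.034   0.0782] [-0.071   0.4931 -0.0415  1.1858  0.0124  0.0821]
1 0.15 0.4 0 [ 0.5319 -0.0424  0.08  ] [ 0.1175  0.5826  0.0375  1.2907 -0.3372  0.3473]
1 0.15 0.5 0 [ 0.5316 -0.0443  0.0809] [ 0.1589  0.6236  0.0687  1.3365 -0.417   0.4196]
1 0.25 0 0.13 [ 0.5628 -0.0386  0.2046] [-0.0789  0.6087  0.4506  1.662   0.0186  0.0728]
1 0.25 0 0 [ 0.531  -0.0337  0.0787] [-0.0749  0.5826  0.0846  1.3221  0.0195  0.0766]
1 0.25 0.4 0 [ 0.5297 -0.0419  0.0804] [ 0.1017  0.6689  0.1644  1.4252 -0.3073  0.3628]
1 0.25 0.5 0 [ 0.5295
[... 432 characters left out ...]
0.5523 -0.037   0.2068] [-0.0737  0.4773  0.2645  1.5075  0.012  -3.0622]
-1 0.15 0 0 [ 0.5332 -0.034   0.0782] [-0.071   0.4931 -0.0415  1.1858  0.0124 -3.0595]
-1 0.15 0.4 0 [ 0.5319 -0.0424  0.08  ] [ 0.1175  0.5826  0.0375  1.2907 -0.3372 -2.7943]
-1 0.15 0.5 0 [ 0.5316 -0.0443  0.0809] [ 0.1589  0.6236  0.0687  1.3365 -0.417  -2.722 ]
-1 0.25 0 0.13 [ 0.5628 -0.0386  0.2046] [-0.0789  0.6087  0.4506  1.662   0.0186 -3.0688]
-1 0.25 0 0 [ 0.531  -0.0337  0.0787] [-0.0749  0.5826  0.0846  1.3221  0.0195 -3.0649]
-1 0.25 0.4 0 [ 0.5297 -0.0419  0.0804] [ 0.1017  0.6689  0.1644  1.4252 -0.3073 -2.7788]
-1 0.25 0.5 0 [ 0.5295 -0.0438  0.0813] [ 0.1407  0.7086  0.1963  1.4706 -0.3818 -2.702 ]
```

Run:
```python
from h import *
s=lambda m:(lambda d:print(m,d["t"],d["ee_pos"],d["wrist_force"],d["moment"],d["grip_width"],d["qpos"]))(robot.state())
robot.goto_joints([-1.204,-.1391,-.2296,1.4803,0,1.5708]);s("in")
robot.goto_joints([-.07,-.1391,-.2296,1.4803,0,.08]);s("swung")
robot.move_gripper(.045,40)
P,R=pose(0,up=.13);robot.reach(P,R);s("above")
P,R=pose(0,up=.06);robot.line_to(P,R,speed=.12);s("mid")
im=robot.get_image("scene");im2=robot.get_image("top")
a=cv2.resize(im[90:250,270:430],(480,480),interpolation=cv2.INTER_CUBIC)
b=cv2.resize(im2[130:230,220:320],(480,480),interpolation=cv2.INTER_CUBIC)[:,:320]
cv2.imwrite("pics/c.png",np.hstack([a,b])[:,:,::-1])
```

```text
in 1.7083 [ 0.1185 -0.3084  0.3001] [ 0.5476 -0.7296  0.9254] [0.0023 0.0006 0.013 ] 0.08503028282945754 [-1.204  -0.1391 -0.2294  1.4796  0.      1.5708]
swung 3.3583 [ 0.3293 -0.0235  0.2999] [-0.0979 -0.0978  0.1021] [-0.0114  0.0182  0.0198] 0.085525361965867 [-0.0711 -0.1384 -0.2295  1.4802 -0.0002  0.0808]
above 4.8 [ 0.552  -0.0369  0.2077] [ 0.0188 -0.1451  0.0584] [-0.0165 -0.1243 -0.0231] 0.0450240872809181 [-0.0736  0.4753  0.2639  1.5079  0.012   0.0794]
mid 5.5333 [ 0.5423 -0.0354  0.1388] [-0.7375  0.1923  0.4959] [-0.0035 -0.1188 -0.028 ] 0.044814138032839824 [-0.0722  0.4733  0.0863  1.3316  0.0122  0.0808]
```

View pics/c.png

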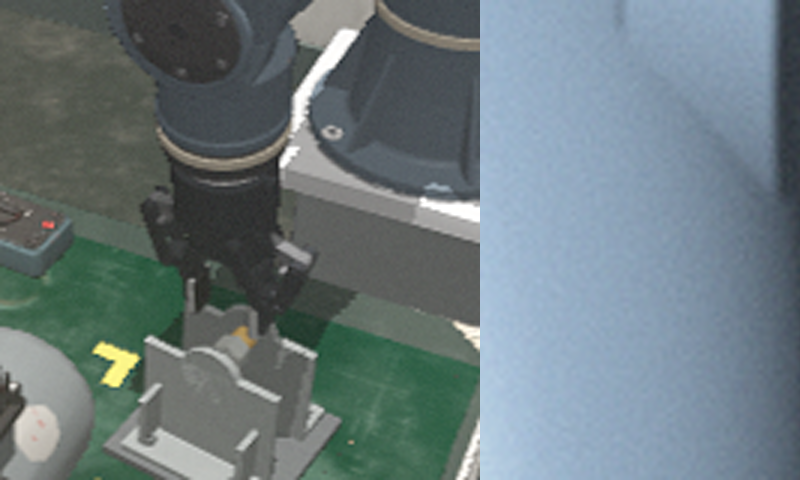

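The left view shows the gripper centred above the gap, with the fingers on either side of the head at (237,345). The top camera is blocked by the arm for now, though leaning to +y may clear it. Next I'll descend and grip.

Run:
```python
from h import *
s=lambda m:(lambda d:print(m,round(d["t"],2),d["ee_pos"],d["wrist_force"],d["moment"],d["grip_width"]))(robot.state())
P,R=pose(0);robot.line_to(P,R,speed=.08);s("down")
robot.move_gripper(0.015,60);s("grip")
for a in(.1,.2,.3):
    P,R=pose(a);robot.line_to(P,R,speed=.03)
    s(a)
im=robot.get_image("scene");im2=robot.get_image("top")
a=cv2.resize(im[90:250,270:430],(480,480),interpolation=cv2.INTER_CUBIC)
b=cv2.resize(im2[130:230,220:320],(480,480),interpolation=cv2.INTER_CUBIC)[:,:320]
cv2.imwrite("pics/d.png",np.hstack([a,b])[:,:,::-1])
```

```text
down 6.53 [ 0.5335 -0.034   0.0787] [-0.3248 -0.0414 -0.0477] [ 0.0123 -0.1248 -0.0042] 0.04478938572473415
grip 6.86 [ 0.5339 -0.0328  0.079 ] [0.6613 9.996  6.2304] [ 1.9122 -0.0781 -0.2966] 0.02272950606046985
0.1 7.11 [ 0.5335 -0.0349  0.0791] [-0.1426  7.0543  8.0791] [ 1.3246  0.0982 -0.3182] 0.02308200861733761
0.2 7.36 [ 0.5332 -0.037   0.0794] [-0.3873  7.4771  8.3248] [ 1.3607  0.224  -0.3078] 0.02301517527118695
0.3 7.61 [ 0.5329 -0.0389  0.0801] [-1.387   9.1668 12.5204] [ 1.4242  0.5733 -0.5118] 0.022742037627867723
```

View pics/d.png

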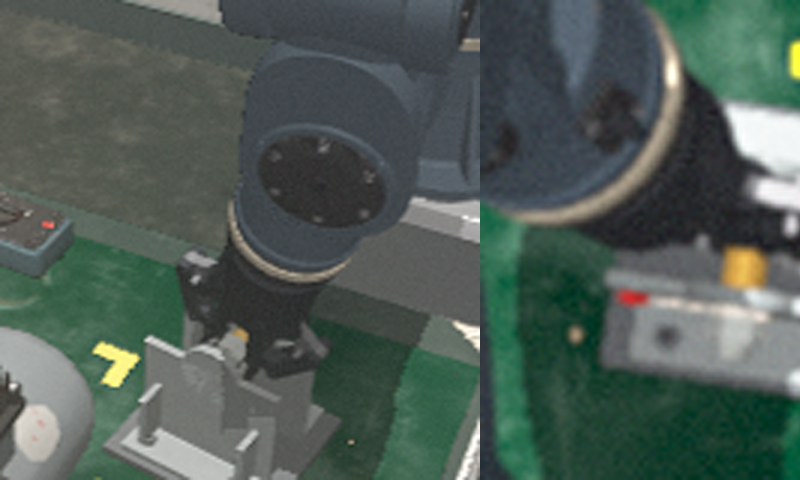

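Left: the gripper leans over with the head in its jaws. Right (4.8x, offset 220,130): the red tab at about (632,297) and the white pointer to its right, now both clear of the arm. I'll step slowly and track the red tab's inner and outer edges. Its inner edge follows the pointer tip until the two meet.

```bash
cat >> h.py <<'E'
def lean():
    R=Ro.from_euler('z',-POSE[2]).as_matrix()@robot.state()["tool_rot"]
    y=R[:,1]*np.sign(R[1,1]); return np.arctan2(-y[2],y[1])
def meas(k=8,n=None):
    A=avg("top",k)
    if n: np.save(n,A)
    # axis along the pointer, in pixels, from nut to tab
    u0,u1=proj("top",T(POSE,[tip(.36,.030),tip(.36,.068)]))
    d=(u1-u0)/np.linalg.norm(u1-u0);nn=np.array([-d[1],d[0]])
    t=np.arange(0,np.linalg.norm(u1-u0),.25)
    C=np.mean([RGB(A,u0+t[:,None]*d+o*nn) for o in np.arange(-2,2.01,.25)],0)
    red=C[:,0]-C[:,1:].mean(1); return t,C,red,A
def edges(t,red):
    h=red.max()/2;i=np.nonzero(red>h)[0]
    f=lambda a,b:t[a]+(h-red[a])/(red[b]-red[a])*(t[b]-t[a])
    return f(i[0]-1,i[0]),f(i[-1],i[-1]+1),red.max(),red[red>5].sum()
E
python3 - <<'E'
from h import *
P,R=pose(.3);u0=proj("top",T(POSE,[tip(.36,.030)]))[0];print("u0",u0)
for r in(.32,.36,.40):
    print(r,"pred tip t",np.linalg.norm(proj("top",T(POSE,tip(r)))[0]-u0))
for a in(.3,.34,.38):
    P,R=pose(a);robot.line_to(P,R,speed=.02);robot.hold(.1)
    t,C,red,A=meas(8,f"m{int(a*100)}.npy");s=robot.state()
    print(a,"lean",lean(),"t",s["t"],"edges",edges(t,red),s["grip_width"],s["wrist_force"])
    print(red[::2].round(),"\n",C[::2,1].round())
im=np.vstack([cv2.resize(np.load(f"m{k}.npy")[183:203,240:290].astype(np.uint8),None,fx=10,fy=10,interpolation=cv2.INTER_CUBIC) for k in(30,34,38)])
cv2.imwrite("pics/e.png",im[:,:,::-1])
E
```

```text
u0 [261.3937 193.4011]
0.32 pred tip t 6.497976342439901
0.36 pred tip t 6.0903147524804
0.4 pred tip t 5.655361493002099
0.3 lean 0.29706281142992524 t 8.4583 edges (np.float64(7.599422551691532), np.float64(12.919046267867088), np.float32(97.1252), np.float32(1996.7451)) 0.022921540362585816 [-0.8881 13.0607 10.5894]
[  5.   5.   5.   5.   5.   5.   5.   4.   4.   4.   4.   4.   9.  16.
  31.  46.  57.  67.  74.  81.  89.  97.  96.  93.  79.  64.  45.  25.
  11.  -2. -10.] 
 [159. 164. 167. 169. 167. 165. 165. 164. 163. 161. 158. 155. 147. 138.
 123. 108.  98.  88.  82.  77.  74.  71.  71.  71.  75.  80.  85.  88.
  87.  84.  77.]
0.34 lean 0.3370315470185008 t 9.2083 edges (np.float64(7.599319040775299), np.float64(12.923414871096611), np.float32(94.546844), np.float32(1985.8716)) 0.02314576117732016 [-0.6397 13.9069 10.2722]
[ 5.  5.  5.  5.  5.  5.  5.  6.  5.  4.  3.  3.  8. 15. 30. 45. 56. 66.
 73. 79. 87. 94. 93. 91. 78. 63. 44. 25. 11. -2. -9.] 
 [155. 159. 162. 164. 161. 160. 162. 163. 163. 162. 157. 152. 142. 132.
 118. 104.  95.  85.  80.  76.  72.  70.  69.  70.  73.  77.  82.  86.
  85.  82.  75.]
0.38 lean 0.3770158804710146 t 9.9583 edges (np.float64(7.541008174419403), np.float64(12.936069414019585), np.float32(93.7352), np.float32(1892.4518)) 0.022609377945347325 [-1.562  14.3456 10.2934]
[ 4.  5.  4.  4.  5.  5.  5.  4.  4.  3.  2.  2.  7. 15. 30. 46. 56. 65.
 72. 78. 86. 93. 92. 89. 77. 63. 44. 24. 10. -2. -9.] 
 [151. 154. 157. 159. 157. 156. 157. 158. 156. 154. 149. 142. 133. 123.
 112. 100.  92.  84.  79.  75.  71.  69.  68.  69.  73.  77.  82.  86.
  84.  81.  74.]
```

View pics/e.png

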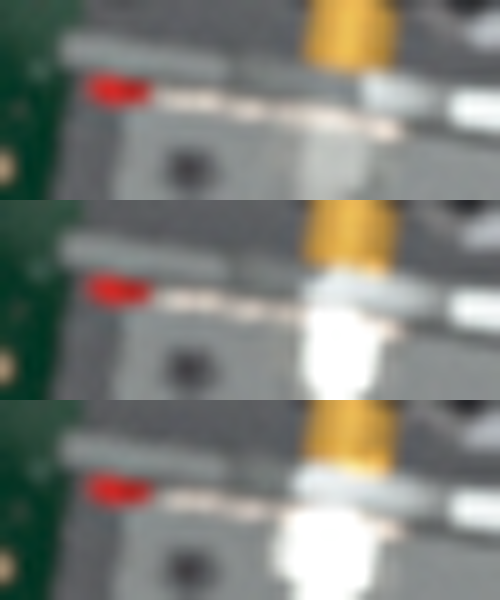

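The red tab is steady, with its outer edge at t=12.93 px at every angle. It tapers inward to nothing at about t=6, roughly (255,192). The pale pointer line ends close to it, and its tip seems to retract as the lean grows. I'll look closer with contrast and difference images.

Run:
```python
from h import *
M=[np.load(f"m{k}.npy")[187:199,246:276] for k in(30,34,38)]
up=lambda a:cv2.resize(np.clip(a,0,255).astype(np.uint8),None,fx=16,fy=12,interpolation=cv2.INTER_NEAREST)
D=(M[0]/M[0][-3:,-28:-20].mean()-M[2]/M[2][-3:,-28:-20].mean())*500+128
st=lambda a:(a-50)*1.3
cv2.imwrite("pics/f.png",np.vstack([up(st(M[0])),up(st(M[2])),up(D)])[:,:,::-1])
np.set_printoptions(linewidth=220,precision=0)
print("cols 250..262 rows 189..195");print("R\n",M[0][2:9,4:17,0]);print("G\n",M[0][2:9,4:17,1]);print("R38\n",M[2][2:9,4:17,0]);print("G38\n",M[2][2:9,4:17,1])
```

```text
cols 250..262 rows 189..195
R
 [[129. 134. 134. 135. 133. 135. 134. 136. 139. 138. 139. 136. 125.]
 [154. 153. 138. 125. 121. 121. 122. 122. 125. 130. 130. 132. 120.]
 [197. 195. 170. 155. 147. 139. 134. 129. 130. 128. 132. 129. 116.]
 [191. 202. 186. 178. 173. 170. 176. 183. 186. 185. 189. 177. 151.]
 [142. 158. 156. 158. 160. 164. 177. 192. 201. 201. 210. 200. 182.]
 [100. 108. 124. 140. 144. 145. 149. 153. 154. 156. 160. 164. 166.]
 [ 91.  95. 121. 139. 142. 142. 139. 140. 137. 138. 139. 141. 143.]]
G
 [[129. 137. 141. 143. 141. 143. 141. 142. 143. 144. 142. 141. 128.]
 [ 92.  99. 108. 111. 114. 121. 125. 127. 130. 135. 136. 138. 125.]
 [ 54.  52.  54.  57.  77. 116. 131. 127. 129. 128. 131. 129. 116.]
 [ 49.  46.  46.  51.  83. 140. 169. 176. 179. 177. 181. 170. 146.]
 [ 78.  79.  90. 104. 120. 150. 174. 188. 194. 194. 202. 191. 175.]
 [ 96. 101. 121. 141. 145. 148. 152. 156. 155. 157. 161. 162. 163.]
 [ 96. 102. 128. 147. 149. 147. 146. 146. 144. 144. 144. 145. 146.]]
R38
 [[124. 128. 130. 130. 130. 130. 134. 130. 133. 134. 135. 132. 118.]
 [149. 147. 133. 122. 116. 114. 114. 11
[... 151 characters left out ...]
4. 164. 143.]
 [136. 152. 152. 151. 154. 151. 165. 186. 190. 190. 194. 185. 174.]
 [ 98. 104. 120. 136. 139. 138. 143. 148. 147. 147. 154. 156. 162.]
 [ 88.  92. 118. 136. 136. 135. 135. 134. 133. 133. 133. 136. 138.]]
G38
 [[124. 130. 137. 138. 138. 137. 137. 136. 137. 141. 139. 136. 123.]
 [ 88.  96. 106. 108. 111. 115. 118. 120. 125. 130. 133. 134. 120.]
 [ 50.  50.  54.  57.  68.  92. 112. 118. 124. 124. 126. 123. 113.]
 [ 50.  44.  42.  48.  73. 115. 149. 168. 173. 167. 166. 158. 138.]
 [ 76.  77.  88.  99. 115. 139. 163. 180. 184. 184. 187. 177. 168.]
 [ 95.  96. 118. 136. 140. 143. 147. 151. 149. 147. 155. 153. 159.]
 [ 94.  98. 125. 143. 142. 141. 141. 140. 138. 138. 139. 140. 141.]]
```

View pics/f.png

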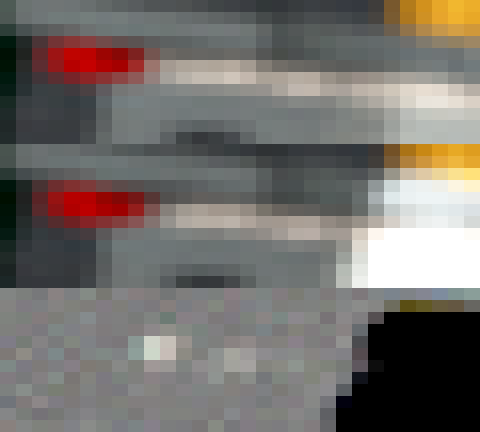

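The difference image shows white leaving at column 255–256, rows 191–192, between 0.30 and 0.38. At 0.38 a dark gap has opened between the red and the white tips, so the tips meet nearer 0.30–0.36. One background frame with the pointer further round (0.50) will let me measure both tips in the same image units.

Run:
```python
from h import *
for a in(.44,.50):
    P,R=pose(a);robot.line_to(P,R,speed=.02);robot.hold(.1)
    t,C,red,A=meas(10,f"m{int(a*100)}.npy");s=robot.state();print(a,lean(),s["t"],edges(t,red),s["wrist_force"],s["grip_width"])
for a in(.42,.36,.32):
    P,R=pose(a);robot.line_to(P,R,speed=.03)
    robot.hold(.1);t,C,red,A=meas(10,f"d{int(a*100)}.npy");s=robot.state();print(a,lean(),s["t"],edges(t,red),s["wrist_force"])
np.set_printoptions(linewidth=220,precision=1,suppress=True)
L=["m30","m34","m38","m44","m50","d42","d36","d32"]
I={k:np.load(k+".npy") for k in L}
for k in L:
    g=I[k][194:198,252:258].mean()   # lighting reference
    X=I[k][190:195]/g
    print(k,round(g,1),"G sum cols252..264",(X[:,252:265,1].sum(0)*20).round(1),"R-G",((X[:,250:258,0]-X[:,250:258,1]).sum(0)*20).round(1))
```

```text
0.44 0.43690569857015726 10.8083 (np.float64(7.509528557769954), np.float64(12.928674206137657), np.float32(92.65799), np.float32(1873.2539)) [-0.4431 15.8822 10.9443] 0.022831051254344724
0.5 0.49685583353463697 11.6583 (np.float64(7.503471719799563), np.float64(12.928024291992188), np.float32(92.26401), np.float32(1861.5981)) [-0.9505 16.2704 11.0503] 0.02295584081541232
0.42 0.41703714724132684 12.5083 (np.float64(7.504436899907887), np.float64(12.923085823655128), np.float32(93.12892), np.float32(1887.116)) [-0.1443 13.6619  9.0822]
0.36 0.35710897409647613 13.3583 (np.float64(7.604527421295643), np.float64(12.928998425602913), np.float32(93.9505), np.float32(1913.1537)) [-1.3721 12.6102  9.4232]
0.32 0.31712384342201455 14.2083 (np.float64(7.644468680024147), np.float64(12.938384383916855), np.float32(95.43385), np.float32(1954.3331)) [-0.6369 12.1395  7.9434]
m30 140.4 G sum cols252..264 [ 59.6  66.1  76.7  96.2 107.2 110.1 112.1 112.7 115.5 112.4 103.3 100.9 104.1] R-G [59.3 62.5 50.7 41.6 29.4  9.   0.9  0.8]
m34 137.2 G sum cols252..264 [ 60.3  65.9  76.5  94.1 106.9 113.  1
[... 317 characters left out ...]
0.3 112.5 110.3 103.6  99.6 102.7] R-G [59.3 62.5 50.8 42.1 30.8  9.1 -1.7 -0.4]
m50 132.7 G sum cols252..264 [ 60.1  66.6  73.7  82.7  88.9  98.2 106.3 108.9 111.6 108.7 101.9 104.1 121.1] R-G [59.6 62.7 50.9 42.  31.2  9.6 -2.  -0.9]
d42 134.4 G sum cols252..264 [ 60.2  66.2  73.3  83.2  96.6 106.7 109.3 110.5 112.2 109.7 102.7  99.4 102.9] R-G [59.2 62.6 50.6 41.9 31.1  9.3 -1.   0.4]
d36 136.0 G sum cols252..264 [ 59.8  66.   75.9  91.7 104.9 112.2 113.6 112.2 115.1 111.2 103.7 101.1 103.7] R-G [59.1 62.4 50.9 41.8 29.5  8.7  0.1  1. ]
d32 138.4 G sum cols252..264 [ 59.5  65.8  78.   98.6 108.8 110.1 111.5 112.3 115.4 112.1 103.4 100.2 104.3] R-G [59.  62.2 50.8 41.8 28.6  8.9  0.7  1. ]
```

The tab has not moved: its R–G profile is constant throughout. To calibrate the pointer's pixel position against lean, I'll also measure at smaller leans, where the white tip lies over the red and contrasts well. I'll also check how far the arm was pushed off its command when the jaws closed.

Run:
```python
from h import *
for a in(.26,.20,.14):
    P,R=pose(a);robot.line_to(P,R,speed=.04);robot.hold(.1)
    t,C,red,A=meas(10,f"d{int(a*100)}.npy");s=robot.state()
    print(a,lean(),s["t"],edges(t,red)[:2],s["wrist_force"],"off cmd mm (bracket)",Ro.from_euler('z',-POSE[2]).apply(s["ee_pos"]-P)*1e3)
np.set_printoptions(linewidth=220,precision=1,suppress=True)
I={k:np.load(k+".npy") for k in["d14","d20","d26","m30","m50"]};I["init"]=np.load("topavg.npy")
for k in I:
    g=I[k][194:198,252:258].mean();X=I[k]/g*140
    print(k,round(g,1));print(X[190:195,249:261,1].round());print((X[190:195,249:261,0]-X[190:195,249:261,1]).round())
im=np.vstack([cv2.resize(I[k][184:202,240:290].astype(np.uint8),None,fx=12,fy=10,interpolation=cv2.INTER_CUBIC) for k in("d14","d20","d26")])
cv2.imwrite("pics/g.png",im[:,:,::-1])
```

```text
0.26 0.2571884341675785 15.0583 (np.float64(7.764799434691668), np.float64(12.92868396639824)) [ 0.4055 11.4067  7.9157] off cmd mm (bracket) [0.5358 1.4596 0.8046]
0.2 0.19725893795360677 15.9083 (np.float64(8.356682986021042), np.float64(12.928243160247803)) [-0.4967 11.1778  8.5942] off cmd mm (bracket) [0.5048 1.4109 0.8026]
0.14 0.13733893683742285 16.7583 (np.float64(1.5689518302679062), np.float64(5.258010043762624)) [-0.0734 10.5172  6.9809] off cmd mm (bracket) [0.5127 1.3672 0.8285]
d14 78.9
[[148. 138. 132. 122. 111. 102. 132. 193. 220. 227. 233. 239.]
 [145. 138. 130. 121. 107. 100. 133. 211. 244. 232. 221. 224.]
 [150. 142. 131. 122. 113.  98. 146. 261. 322. 318. 304. 307.]
 [152. 145. 134. 122. 112.  99. 132. 249. 327. 336. 332. 339.]
 [152. 148. 136. 124. 114. 102. 117. 195. 259. 268. 260. 266.]]
[[-20. -16. -15. -13. -15. -11.  -9.  -6.  -4.  -6. -10.  -9.]
 [-19. -15. -14. -15. -13. -14.  -5.   4.   5.   5.   2.  -0.]
 [-18. -17. -17. -14. -13. -13.  -4.  10.  14.  16.  16.  17.]
 [-22. -18. -18. -16. -13. -14.  -5.   3.  10.  11.  11.  14.]
 [-18. -21. -18. -18. -14
[... 2549 characters left out ...]
   4.   7.   2.  -0.  -1.  -4.  -6.  -5.  -1.  -2.  -0.]]
init 165.7
[[105. 103. 116. 134. 158. 175. 175. 167. 165. 174. 182. 188.]
 [ 78.  48.  48.  96. 185. 214. 205. 176. 148. 154. 160. 167.]
 [ 88.  61.  53.  96. 188. 215. 214. 196. 192. 202. 204. 207.]
 [118. 107. 107. 122. 139. 152. 161. 173. 194. 209. 211. 214.]
 [137. 134. 139. 164. 156. 122. 110. 121. 133. 144. 144. 148.]]
[[ 28.  34.  24.   8.  -4.  -5.  -6.  -5.  -6.  -6.  -7.  -6.]
 [ 69. 105. 104.  53.   6.  -2.   0.   2.   3.   0.  -3.  -3.]
 [ 58. 100. 127.  82.  12.   0.   1.   3.   5.   3.   2.   1.]
 [ 17.  40.  67.  53.  22.   8.   3.   5.   5.   3.   2.   1.]
 [ -4.  -0.   6.   3.  -1.  -2.  -1.  -1.  -0.   0.  -1.  -1.]]
```

View pics/g.png

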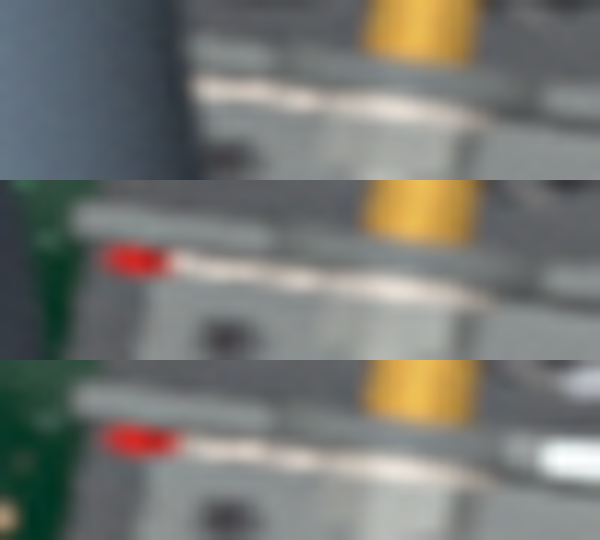

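At 0.14 the arm hides the tab. At 0.20 and 0.26 the white tip visibly covers the red one (edge at about (253.4,192), then (254.1,192)). By 0.30 the tab is almost fully exposed. Closing the jaws pushed the arm 1.4 mm in y and 0.8 mm in z, so the bolt axis really lies there. I'll shift the grip centre to relieve that force and remeasure.

```bash
cat >> h.py <<'E'
HEAD=HEAD+Ro.from_euler('z',POSE[2]).apply([.0005,.0014,.0008])
E
python3 - <<'E'
from h import *
from scipy.ndimage import gaussian_filter1d
np.set_printoptions(linewidth=200,precision=2,suppress=True)
print("nut top pred",proj("top",T(POSE,[[-.041,0,.112],[-.046,0,.112]])),"tab x=-.0345",proj("top",T(POSE,tip(.33,x=-.0345))))
def wh(A):  # half-level position of the white/red edge, and of red, rows 191,192
    g=A[194:198,252:258].mean();X=A/g*140;o=[]
    for r in(191,192):
        G=X[r,248:262,1];D=X[r,248:262,0]-G
        f=lambda v,h,s,up:next(248+i+(h-v[i])/(v[i+1]-v[i]) for i in range(s,13) if (v[i+1]>=h if up else v[i+1]<=h))
        o+=[f(G,(G[3:5].min()+G[5:9].max())/2,4,True),f(D,D[5] if 0 else 60,4,False)]
    return np.array(o), (X[190:194,252:257,0]-X[190:194,252:257,1]).sum(0)
for k in("d20","d26","m30","d32","m34","d36","m38","d42","m44","m50"):print(k,*wh(np.load(k+".npy")))
for a in(.20,.25,.29,.335):
    P,R=pose(a);robot.line_to(P,R,speed=.04);robot.hold(.1)
    t,C,red,A=meas(8,f"z{int(a*1000)}.npy");s=robot.state();l=lean()
    print(a,l,s["t"],s["wrist_force"],s["moment"],s["grip_width"],"pred",proj("top",T(POSE,tip(l)))[0],*wh(A))
E
```

```text
nut top pred [[272.66 197.28]
 [272.3  199.63]] tab x=-.0345 [[255.17 191.81]]
d20 [253.4  253.3  253.46 253.67] [350.16 229.45 108.24  27.57  10.95]
d26 [254.04 254.1  254.13 254.36] [351.04 284.59 186.71  63.96  10.44]
m30 [254.38 254.22 254.42 254.5 ] [351.93 292.11 206.75  67.05   9.97]
d32 [254.38 254.17 254.36 254.46] [352.45 293.69 201.46  65.13   9.41]
m34 [254.41 254.2  254.49 254.5 ] [350.22 293.59 205.59  65.04   5.36]
d36 [254.46 254.22 254.49 254.52] [352.6  293.09 208.37  64.03   4.53]
m38 [254.52 254.27 254.53 254.55] [351.68 292.1  213.43  67.32   5.16]
d42 [254.57 254.28 254.77 254.6 ] [351.16 293.87 219.38  70.42  -1.46]
m44 [254.51 254.27 254.56 254.58] [353.35 293.74 216.74  67.04  -6.08]
m50 [254.35 254.31 254.35 254.6 ] [354.86 294.08 219.69  70.91  -7.81]
0.2 0.19962713780333866 17.5083 [-0.67  2.25  0.4 ] [ 0.54  0.14 -0.13] 0.022883756286162342 pred [253.93 192.27] [253.42 253.29 253.44 253.66] [349.28 227.55 103.53  27.94   9.1 ]
0.25 0.24958591815641018 18.2583 [-2.46  4.14  1.77] [ 0.87  0.37 -0.17] 0.02281798773783221 pred [254.32 192.35] [254.1  254.09 254.08 254.36] [351.84 282.69 185.14  63.04  10.71]
0.29 0.2893596034184979 19.0083 [-1.84  4.74  2.17] [ 0.96  0.39 -0.27] 0.02275693450532434 pred [254.67 192.42] [254.31 254.22 254.26 254.44] [352.05 287.13 197.62  65.67  10.61]
0.335 0.334161384256386 19.7583 [-2.8   5.26  3.41] [ 1.13  0.43 -0.24] 0.02255400513785063 pred [255.1 192.5] [254.4  254.21 254.4  254.5 ] [352.4  290.1  208.05  66.38   4.71]
```

The grip forces have fallen to about 5 N and the nut, whose visible position is 0.4 px left of prediction, gives the local image offset. With that offset, the tab's inner tip (254.5–255.0 px) corresponds to roughly 0.31–0.355 rad. The occlusion test is consistent: the pointer stops covering red between 0.27 and 0.38. The setting can't be below 0.32, so I'll set 0.34 and take a last look.

Run:
```python
from h import *
P,R=pose(.343);robot.line_to(P,R,speed=.01);robot.hold(.5)
t,C,red,A=meas(8,"fin.npy");s=robot.state()
print(lean(),s["t"],s["wrist_force"],s["grip_width"],np.abs(s["qd"]).max(),edges(t,red)[:2])
a=cv2.resize(A[184:204,240:290].astype(np.uint8),(500,200),interpolation=cv2.INTER_CUBIC)
b=cv2.resize(robot.get_image("scene")[150:270,280:405],(500,480)[::1],interpolation=cv2.INTER_CUBIC)[:380]
cv2.imwrite("pics/h.png",np.vstack([a,b])[:,:,::-1])
```

```text
0.3421416866779055 20.9083 [-2.1803  5.911   3.6042] 0.023330336698852767 0.002146758109594979 (np.float64(7.6103530600667), np.float64(12.928905799984932))
```

View pics/h.png

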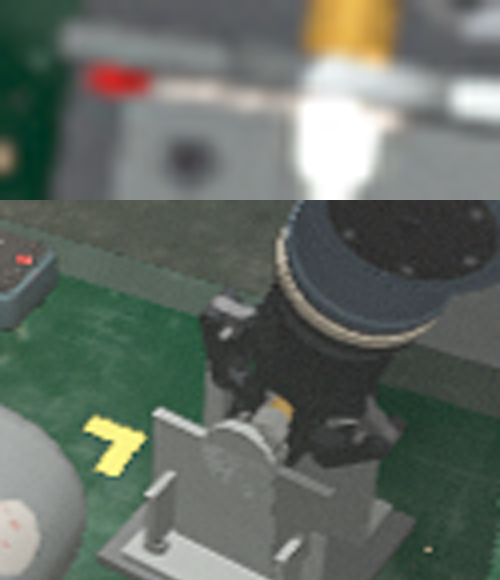

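The pointer's pale line now ends at the red tab's inner tip, about (152,85) in the crop. The jaws still hold the head, the arm is still and the forces are low. I'm handing in.

```bash
python3 -c "
from bench import robot
robot.job_done()"
```

```text
the job is handed in; nothing more can be done
```

I gripped the hidden hex head from above and turned it until the pointer tip met the red tab's inner tip. I handed the job in at about 21 s, with the 60 N grip still on and the gripper leaning 0.342 rad.

**Checks that agreed**
- In the last picture the pointer ends at the tab's tip.
- The tab's outer edge stayed within about 0.02 px in every frame where it showed, so the tab was not pushed.
- The arm was at rest, with about 7 N at the wrist and the jaws 23 mm apart on the 24 mm head.

**Checks that disagreed or were weak**
- **Setting:** I estimate the tab setting at about 0.34 ± 0.03 rad. The top camera sees the tips at only about 11 px per rad. The offset-corrected tip position gave 0.31–0.355. The point where the pointer stops covering the tab gave anywhere from 0.27 to about 0.38.
- **Overshoot:** while measuring, I turned the bolt past the mark to 0.50 and back before settling on the final setting.
- **Bolt position:** the first position from the camera was off by about 1.4 mm sideways and 0.8 mm in height. I found this when the jaws closed and corrected it before the final turn.

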